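# Close the grinder's shutter, fit its bayonet lid and hold it at the half-turn pulse mark

## Robot

A 7-joint arm with a two-finger parallel gripper is mounted at the origin on a cart in front of the work surface, level with it; the furniture and walls round the work are solid. World frame = base frame: x ahead of the robot, y to its left, z up, the work surface at z = 0. Lengths are in m, angles in rad, forces in N, time in s.
With the tool pointing down it reaches from about 0.425 to 1.025 m from the base axis. Payload 3.6 kg.
Tool frame: the origin (TCP) lies at the very end of the fingers, on their centre line; the grasp point (between the pads) lies 19 mm behind it; z points along the fingers, y is the line along which they close (so a half turn about z gives the same grasp; the last joint's range is limited). The gripper opens to 85 mm and grips with 20 to 120 N. Pads are 22 mm wide; open, the fingers measure 114 mm over their backs; the gripper's body (76 mm by 85 mm) begins 54 mm behind the grasp point. The pads swing forward as they close: fully open they stand 13 mm farther back than shut.
Start: joints at [1.151, 0.591, 0.048, 1.609, -0.033, 0.943, -0.034], TCP at [0.233, -0.687, 0.231] pointing down, gripper open.
Joint ranges: [-2.69, 2.69], [-0.47, 2.24], [-1.27, 1.36], [0.19, 2.51], [-1.53, 4.68], [0.08, 2.07], [-3.09, 3.09]. Speed limits (rad/s): [2.57, 2.57, 3.14, 3.14, 3.14, 3.14, 3.14].

## Interface

Orientations are given as a unit quaternion [x, y, z, w].
In Python, from bench import env gives the robot as it stands.
- The arm moves only by the tool move_arm, never from a script. Its argument "rows" is a list of rows, each an object of numbers: "x", "y", "z": the shift along the tool's x, y, z in units of 50 mm (1.0 is 50 mm); "twist": the turn about the tool's z in degrees; "gripper": the finger opening in mm, from 0 to 85.4. In form: [{"x": .., "y": .., "z": .., "twist": .., "gripper": ..}, ...]. A call has exactly 10 rows; each row is the pose to reach, as a shift and turn from the pose commanded when the call began, along the tool's axes at that moment; what a row does not reach only later rows make up. A row lasts 1/8 s, in which the tool goes at most 62.5 mm and 10.7 degrees, less where a joint would pass 70% of its speed; a pose out of reach is approached as far as the arm can. A call with a gripper value outside its range is refused whole. The fingers move at their own pace and stop on an object; "force" is the grip in N (left out, the last holds). Time passes only in rows, so rows that repeat a pose let the fingers close, or fill a call up. It gives the time, the measured TCP pose, the force, the opening and the grip force at its end, in the units of the state.
- env.observe(): the state, without advancing time (a new reading comes with each control period).
- env.get_image(name): name is "side" or "top"; returns a dict with "image" (400x640x3 uint8, red, green, blue), "depth" (400x640 float32, m along the optical axis (not along the pixel's ray), 0 where there is no reading), "vertical_fov" (degrees; the focal length in pixels is half the picture's height over the tangent of half this angle, whatever the lens; pixels are square), "cx", "cy" (the principal point, pixels), "distortion" ([k1, k2, p1, p2, k3] as OpenCV has them; the pictures are not rectified), "view" (4x4, takes a point from world to camera coordinates). Camera axes: x right, y up, looking along -z (the intrinsics and any distortion apply to the point x, -y, -z); pixel columns grow to the right and rows downward; lengths in m; the calibration is good to about 2 mm. A picture is of the moment at which its call begins.
- env.close_job(): hands the job in; it is judged then, once.
Trained networks look in the newest picture that a camera, given by its name, has taken for a name from the list of things; names that differ only in an ending like _2 or _b are one class to them, and where a whole thing is asked for, a point or a joint stands for the part that bears it (a point fixed in the world has none). Each returns a list of dicts, best first, with "p" (0 to 1); they miss things now and then, are a little off and sometimes report something else, mostly with a low value. They report only what shows in the picture. A call takes as long as a camera call. They do not tell look-alikes from the thing itself.
- env.spot_in(target, camera): "centre" ([column, row] in pixels, amid what is visible of it).
- env.trace(target, camera): "pixels" (400x640 bool, what is visible of it) and "centre" ([column, row] in pixels, amid what is visible of it).
- env.mark_of(target, camera): "centre" ([column, row] in pixels: a listed point, or the origin of a listed thing).
The state is a dict: "time_s": time; "qpos": joint angles; "dq": joint speeds; "joint_torque": joint torques, N m; "position": TCP position; "tool_rot": TCP orientation; "force": force on the tool from outside, world axes, zero at the start; "wrist_torque": the same for the moment, N m; "gripper_width": finger opening in m; "grasp_force": force on a finger pad.
Only numpy, scipy, OpenCV 4.12 (cv2) and the standard library are available. Lean on these libraries where they do the work, as an engineer would, in place of code of your own. Each camera call takes 0.05 s, during which the arm holds its last target. There are 200 camera calls.

## Task

Get the coffee grinder ready and hold it at pulse: first slide the flat shutter plate into the slot low in the grinder's side until its orange flange is flush against the housing, and let go of it. Then lower the black lid into the collar with its white pointers at the white dots until it sits flat, and twist it clockwise (seen from above) only halfway, to the orange dots, never on to the lock click at the red dots. A spring pushes the lid back, so finish while still gripping the lid there, with the shutter still home and the cup, salt shaker and bowl left where they are.

Things in the scene. Friction and masses are not known exactly. Their poses are not given: they have to be found in the camera images.
- grinder: Coffee grinder, fixed: grey housing 120 (x) x 116 (y) x 55 mm, on it a steel collar 112 mm across with its rim 84 mm high. Origin: underside, on the collar's axis. Shutter slot in its -x side. On the rim, both sides: white dots (insert) along its x axis, orange dots (half) 0.75 rad clockwise from them, red dots (lock) 1.5 rad clockwise.
- mouth (a point): Centre of the collar's rim, 84 mm above the grinder's underside; axes as the grinder. Opening: 64 mm bore, with two notches 25 mm wide along the x axis reaching out to 43 mm from the axis, through a ledge 9 mm thick; below the ledge the lid's lugs can turn.
- slot (a point): Middle of the slot's lower edge at its mouth, in the grinder's -x face (60 mm from its axis), 9 mm above the worktop; axes as the grinder, so +x points into the slot. Slot 64 mm wide, 11 mm high, 67 mm deep.
- shutter: Loose shutter, 0.1 kg, lying flat: aluminium plate 60 mm wide (y), 6 thick, x = 0 to 55; orange flange 76 wide, 18 high, x = -6 to 0; black upright grip rib 14 wide (y), 36 high, x = -48 to -6. Origin: underside, middle of the flange face that meets the housing; +x is the way in. Home: origin at slot (0 to 5 mm higher), x axes parallel.
- lid: Loose black lid, 0.15 kg, standing on its spigot; origin: centre of underside. Tapered spigot 57 mm across, z 0 to 18, with two lugs along x and -x, 18 wide, 6 high, reaching 38 from the axis; disc 96 across, z 18 to 26, white pointers along x and -x; grey grip bar along x, 60 long, 16 wide (y), z 26 to 57. Half a turn round is the same. Seated: origin 18 mm below mouth.
- ring (a point): Centre of the drive ring inside the collar, 60 mm above the worktop; its x axis lies along the grinder's x when the joint is 0 and turns with the ring.
- drive_ring (a joint): Turn of the sprung ring under the lid, rad: 0 at rest, grows clockwise from above. The seated lid first turns about 0.1 rad freely, then its lugs push the ring (ring = lid's turn - 0.1). Spring torque 0.04 N m at 0, 0.1 at half; it drives the lid back if let go. Half (orange dots): 0.65. The lugs meet the sprung lock catch at about 1.05, click in at 1.4.
- cup_black: Loose black mug, 86 x 123 x 90 mm, bystander; origin at the middle of its underside.
- salt_shaker: Loose salt shaker, 44 mm across, 90 mm high, bystander; origin at the centre of its underside.
- orange_bowl: Loose orange bowl, 140 mm across, 53 mm high, bystander; origin at the centre of its underside.
There are look-alikes about, which are no part of the job. What is shaped like the grinder but blue is not meant.

How it is judged:
By the outcome, as a careful person would: the job done as asked, in the order asked, and still so for the second after the job is handed in, while the arm keeps its last pose, push and grip.
It also fails if it takes over 67 s, if anything falls off the work surface, if the arm or the gripper's body presses on something with over 40 N, if the wrist force passes 120 N, or if a joint passes its speed limit or range.

## Working session

There is one attempt and no reset: what is moved stays moved. The work goes in short steps, Python scripts to look and compute and a tool call to move; the robot and the scene stay as the last step left them, time stands still between calls to the robot, and variables do not carry over. Pictures are saved under pics/ and viewed, at most 10 in all, crops included, and the job is handed in when it is done.

Besides the shell and the picture viewer there is one more tool, called after ">>>" as name(argument=value, ...) on one line, values as JSON. move_arm: Moves the arm, as the interface text tells. Its arguments: {"type":"object","properties":{"rows":{"type":"array","items":{"type":"object","properties":{"x":{"type":"number"},"y":{"type":"number"},"z":{"type":"number"},"twist":{"type":"number"},"gripper":{"type":"number"}}}},"force":{"type":"number"}},"required":["rows"]}

```bash
ls; mkdir -p pics; cat > h.py <<'E'
import numpy as np,cv2
from bench import env
def cam(n):
    d=env.get_image(n); h=d["image"].shape[0]
    f=h/2/np.tan(np.radians(d["vertical_fov"])/2)
    d["K"]=np.array([[f,0,d["cx"]],[0,f,d["cy"]],[0,0,1]]); d["D"]=np.array(d["distortion"],float)
    d["V"]=np.array(d["view"]); return d
def ray(d,uv):
    p=cv2.undistortPoints(np.array(uv,float).reshape(-1,1,2),d["K"],d["D"]).reshape(-1,2)
    return np.c_[p[:,0],-p[:,1],-np.ones(len(p))]
def world(d,c):
    R=d["V"][:3,:3];t=d["V"][:3,3]; return (c-t)@R
def atz(d,uv,z):
    o=world(d,np.zeros((1,3)))[0]; r=ray(d,uv)@d["V"][:3,:3]
    return o+r*((z-o[2])/r[:,2])[:,None]
def dep(d,uv):
    uv=np.array(uv).reshape(-1,2); i=np.round(uv).astype(int)
    return world(d,ray(d,uv)*d["depth"][i[:,1],i[:,0]][:,None])
def pix(d,P):
    P=np.array(P,float).reshape(-1,3); c=P@d["V"][:3,:3].T+d["V"][:3,3]; c=c*[1,-1,-1]
    return cv2.projectPoints(c,np.zeros(3),np.zeros(3),d["K"],d["D"])[0].reshape(-1,2)
def save(im,n): cv2.imwrite("pics/"+n,im[:,:,::-1])
E
python3 - <<'E'
from h import *
for n in("top","side"):
    d=cam(n); save(d["image"],n+"0.png"); print(n,world(d,np.zeros((1,3))),d["vertical_fov"],d["D"])
    for t in("grinder","mouth","slot","shutter","lid","ring","cup_black","salt_shaker","orange_bowl"):
        print(t,[(np.round(x["centre"]),round(x["p"],2),np.round(dep(d,x["centre"])[0],3)) for x in env.mark_of(t,n)],[(np.round(x["centre"]),round(x["p"],2)) for x in env.spot_in(t,n)])
E
```

```text
pics
top [[0.09248239 0.09349012 1.43706939]] 46.392791955555474 [-0.13806149  0.          0.          0.          0.        ]
grinder [(array([324., 272.]), 0.74, array([0.389, 0.044, 0.06 ])), (array([413., 171.]), 0.62, array([ 0.685, -0.318, -0.   ])), (array([326., 208.]), 0.56, array([0.589, 0.002, 0.062]))] [(array([323., 272.]), 0.81), (array([325., 204.]), 0.66)]
mouth [(array([325., 198.]), 0.94, array([ 0.622, -0.002,  0.062])), (array([322., 263.]), 0.87, array([0.417, 0.044, 0.06 ])), (array([234., 277.]), 0.26, array([0.426, 0.312, 0.059]))] [(array([322., 267.]), 0.85), (array([323., 202.]), 0.67)]
slot [(array([342., 277.]), 0.98, array([ 0.376, -0.009,  0.003])), (array([337., 216.]), 0.93, array([ 0.563, -0.029,  0.043]))] [(array([322., 267.]), 0.93), (array([320., 205.]), 0.7)]
shutter [(array([419., 228.]), 0.9, array([ 0.482, -0.286,  0.007]))] [(array([415., 224.]), 0.91)]
lid [(array([235., 275.]), 0.64, array([0.429, 0.309, 0.059]))] [(array([232., 274.]), 0.62)]
ring [(array([324., 202.]), 0.9, array([0.609, 0.002, 0.063])), (array([324., 267.]), 0.65, array
[... 1086 characters left out ...]
ay([333., 318.]), 0.71, array([0.443, 0.35 , 0.026])), (array([279., 198.]), 0.27, array([ 0.731, -0.181,  0.014]))] [(array([334., 310.]), 0.74)]
ring [(array([374., 234.]), 0.47, array([0.397, 0.098, 0.085])), (array([300., 217.]), 0.39, array([0.596, 0.049, 0.083]))] [(array([372., 228.]), 0.46)]
cup_black [(array([252., 291.]), 0.85, array([0.505, 0.591, 0.261])), (array([306., 180.]), 0.15, array([ 0.665, -0.262,  0.046]))] [(array([266., 278.]), 0.67)]
salt_shaker [(array([278., 201.]), 0.9, array([ 0.736, -0.181,  0.005]))] [(array([281., 188.]), 0.85)]
orange_bowl [(array([308., 185.]), 0.87, array([ 0.663, -0.277,  0.025]))] [(array([307., 176.]), 0.96), (array([333., 313.]), 0.58)]
```

```bash
python3 - <<'E'
from h import *
a=cv2.imread("pics/top0.png")[130:330,180:480]; cv2.imwrite("pics/top0c.png",cv2.resize(a,(800,533),interpolation=cv2.INTER_CUBIC))
a=cv2.imread("pics/side0.png")[140:350,220:520]; cv2.imwrite("pics/side0c.png",cv2.resize(a,(800,560),interpolation=cv2.INTER_CUBIC))
E
```

```text
(no output)
```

View pics/top0c.png

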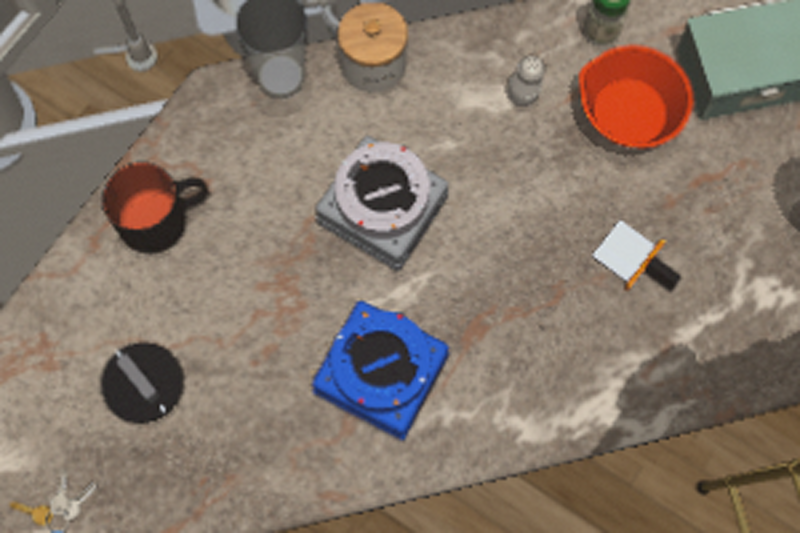

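View pics/side0c.png

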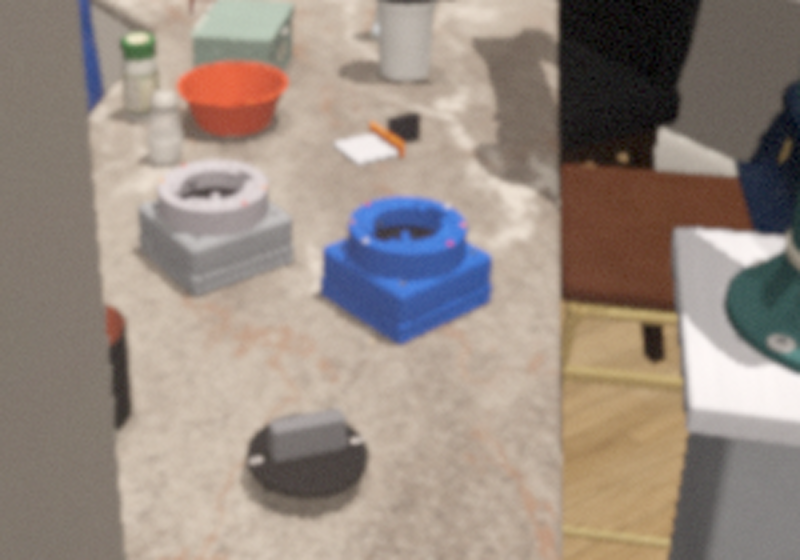

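The pictures show:
- **Grinder candidates:** the grey grinder is at (325,204) in the top view. A blue look-alike is at (323,270), so I rule that one out.
- **Shutter:** the only candidate is at (416,226).
- **Lid:** the only candidate is at (233,273).
- **Bystanders:** black cup (239,202), salt shaker (376,161), bowl (418,163).

I choose the grey grinder. Its notches run from upper left to lower right, and its slot is on the lower-right side.

```bash
cat > meas.py <<'E'
from h import *
from scipy.optimize import least_squares
def cloud(d):
    v,u=np.mgrid[0:400,0:640]; uv=np.c_[u.ravel(),v.ravel()]
    return dep(d,uv),d["image"].reshape(-1,3).astype(int),d["depth"].ravel()>0
def near(P,c,r): return np.hypot(P[:,0]-c[0],P[:,1]-c[1])<r
if __name__=="__main__":
  for n in("top","side"):
    d=cam(n);P,C,ok=cloud(d); hsv=cv2.cvtColor(d["image"],cv2.COLOR_RGB2HSV).reshape(-1,3).astype(int)
    print(n,"table z near grinder/shutter/lid",[np.round(np.median(P[ok&near(P,c,.14)&(abs(P[:,2])<.012),2]),4) for c in((.61,0),(.48,-.29),(.43,.31))])
    # grinder
    m=ok&near(P,(.61,0),.11)
    rim=P[m&(abs(P[:,2]-.084)<.005)]
    hull=cv2.convexHull(rim[:,:2].astype(np.float32)).reshape(-1,2)
    f=least_squares(lambda p:np.hypot(hull[:,0]-p[0],hull[:,1]-p[1])-.056,[.61,0],loss="soft_l1",f_scale=.002)
    print("rim",len(rim),np.median(rim[:,2]),"centre",f.x,"res",np.abs(f.fun).mean())
    c=f.x; q=P[m&(abs(P[:,2]-.055)<.006)]
    r=cv2.minAreaRect((1000*q[:,:2]).astype(np.float32)); print("housing",len(q),r)
    # notch: missing rim pixels inside r 33..43 
    mm=P[m&(P[:,2]<.076)]; rr=np.hypot(*(mm[:,:2]-c).T); k=mm[(rr>.034)&(rr<.043)]
    a=np.arctan2(k[:,1]-c[1],k[:,0]-c[0]); print("notch ang deg",np.degrees(np.angle(np.exp(2j*a).mean())/2),len(k))
    # shutter
    m=ok&near(P,(.47,-.29),.12)
    org=m&(hsv[:,0]>5)&(hsv[:,0]<24)&(hsv[:,1]>150)&(hsv[:,2]>120)
    wh=m&(hsv[:,1]<45)&(hsv[:,2]>170)&(P[:,2]>.002)
    bl=m&(hsv[:,2]<60)&(P[:,2]>.004)
    for t,s in(("flange",org),("plate",wh),("rib",bl)):
        q=P[s]
        if len(q)>3: print(t,len(q),"mean",np.round(q.mean(0),4),"maxz",np.round(np.percentile(q[:,2],90),4),cv2.minAreaRect((1000*q[:,:2]).astype(np.float32)))
    q=P[bl&(P[:,2]>.03)]; print("ribtop",len(q),q.mean(0) if len(q) else 0)
    # lid
    m=ok&near(P,(.43,.31),.09)
    q=P[m&(abs(P[:,2]-.026)<.005)]; b=P[m&(P[:,2]>.050)]
    h=cv2.convexHull((q[:,:2]).astype(np.float32)).reshape(-1,2)
    f=least_squares(lambda p:np.hypot(h[:,0]-p[0],h[:,1]-p[1])-.048,q[:,:2].mean(0),loss="soft_l1",f_scale=.002)
    print("lid disc",len(q),f.x,np.abs(f.fun).mean()); 
    w=np.linalg.eigh(np.cov(b[:,:2].T))[1][:,1]
    print("bar",len(b),np.round(b.mean(0),4),"ang",np.degrees(np.arctan2(w[1],w[0])),cv2.minAreaRect((1000*b[:,:2]).astype(np.float32)))
E
python3 meas.py; python3 -c "
from h import *;s=env.observe();print(s['time_s'],s['position'],s['tool_rot'],s['qpos'])"
```

```text
top table z near grinder/shutter/lid [np.float64(-0.0003), np.float64(-0.0005), np.float64(-0.0007)]
rim 540 0.08337211132114351 centre [0.6103765  0.00704657] res 0.0004957871870453509
housing 498 ((609.2670288085938, 7.8465728759765625), (120.66668701171875, 116.00570678710938), 47.5224723815918)
notch ang deg 16.868488827833374 57
flange 39 mean [ 0.4779 -0.291   0.0158] maxz 0.0201 ((478.50543212890625, -292.1757507324219), (6.974798679351807, 78.83255767822266), 41.61679458618164)
plate 262 mean [ 0.4935 -0.2777  0.006 ] maxz 0.0097 ((464.0816955566406, -312.8760681152344), (159.13824462890625, 168.6303253173828), 15.688166618347168)
rib 79 mean [ 0.4582 -0.3043  0.0273] maxz 0.0368 ((459.2324523925781, -306.2354736328125), (37.57038116455078, 13.842939376831055), 37.26948928833008)
ribtop 43 [ 0.45926941 -0.30571678  0.03473108]
lid disc 555 [0.44685122 0.3218985 ] 0.001287373958481351
bar 100 [0.4464 0.3213 0.0563] ang -148.48881190981263 ((447.75201416015625, 321.7936096191406), (57.76304244995117, 16.323747634887695), 29.8751277923584)
side table z near grinder/shutter/lid [
[... 474 characters left out ...]
-0.2707  0.0049] maxz 0.0073 ((474.801513671875, -274.71630859375), (213.71456909179688, 178.05458068847656), 9.119447708129883)
rib 7 mean [ 0.4508 -0.3045  0.0194] maxz 0.0249 ((449.9603576660156, -304.5376892089844), (11.820088386535645, 6.578629016876221), 60.95767593383789)
ribtop 0 0
lid disc 746 [0.44436636 0.3231494 ] 0.0004950595338820979
bar 203 [0.4444 0.3253 0.0556] ang -149.72347213809465 ((444.56951904296875, 323.5228576660156), (59.40787124633789, 19.489511489868164), 26.6802921295166)
2.0 [ 0.23276232 -0.68664163  0.23130679] [ 9.86674612e-01  1.62705900e-01 -9.36873884e-06  1.52183943e-05] [ 1.15047802  0.59120766  0.04839243  1.60847322 -0.03329675  0.94269164
 -0.03369528]
```

```bash
cat > fit.py <<'E'
from h import *
from scipy.optimize import minimize
def box(a,b,c,e,f,g): return np.array([[x,y,z] for x in(a,b) for y in(c,e) for z in(f,g)])
def cyl(r,z0,z1):
    t=np.linspace(0,2*np.pi,40)[:-1]; return np.array([[r*np.cos(a),r*np.sin(a),z] for a in t for z in(z0,z1)])
M=dict(shutter=[box(0,.055,-.03,.03,0,.006),box(-.006,0,-.038,.038,0,.018),box(-.048,-.006,-.007,.007,0,.036)],
 lid=[cyl(.0285,0,.018),cyl(.048,.018,.026),box(-.03,.03,-.008,.008,.026,.057)],
 grinder=[box(-.06,.06,-.058,.058,0,.055),cyl(.056,.055,.084)])
def render(d,parts,p,z0,S=4):
    im=np.zeros((400*S,640*S),np.uint8); c,s=np.cos(p[2]),np.sin(p[2])
    for B in parts:
        W=np.c_[B[:,0]*c-B[:,1]*s+p[0],B[:,0]*s+B[:,1]*c+p[1],B[:,2]+z0]
        h=cv2.convexHull(((pix(d,W)+.5)*S-.5).astype(np.float32)); cv2.fillConvexPoly(im,np.round(h*16).astype(np.int32),1,shift=4)
    return cv2.resize(im.astype(np.float32),(640,400),interpolation=cv2.INTER_AREA)
def fit(d,name,mask,p0,z0=0):
    c=lambda q:np.abs(render(d,M[name],q,z0)-mask).sum()/mask.sum()
    r=minimize(c,p0,method="Nelder-Mead",options=dict(initial_simplex=np.array([p0]+[list(np.add(p0,e)) for e in([.006,0,0],[0,.006,0],[0,0,.12])]),xatol=1e-4,fatol=1e-4))
    return r.x,r.fun
def pick(name,n,uv):
    L=env.trace(name,n); L=[x for x in L if np.hypot(*(np.array(x["centre"])-uv))<15]
    return L[0]["pixels"].astype(np.float32) if L else None
def plan(x,y,z,yaw,s=None):
    s=s or env.observe(); from scipy.spatial.transform import Rotation as R
    T=R.from_quat(s["tool_rot"]).as_matrix(); d=T.T@(np.array([x,y,z])-s["position"])
    cur=np.degrees(np.arctan2(T[1,0],T[0,0])); tw=(cur-yaw+180)%360-180
    print("shift units",np.round(d/.05,3),"twist",round(tw,2),"curyaw",round(cur,2),"tilt",T[:,2].round(4))
E
python3 - <<'E'
from fit import *
uv=dict(top=dict(shutter=(415,224),lid=(232,274),grinder=(325,204)),side=dict(shutter=(362,195),lid=(334,310),grinder=(301,221)))
p0=dict(shutter=[.481,-.29,.7],lid=[.446,.322,.53],grinder=[.61,.0075,.835])
for n in("top","side"):
    d=cam(n)
    for t in p0:
        m=pick(t,n,uv[n][t])
        if m is None: print(n,t,"none");continue
        x,f=fit(d,t,m,p0[t]); print(n,t,np.round(x[:2],4),round(np.degrees(x[2]),2),round(f,3),int(m.sum()))
plan(.457,-.3085,.13,40)
E
```

```text
top shutter [ 0.4819 -0.2906] 39.76 0.116 436
top lid [0.4461 0.3241] 31.22 0.062 725
top grinder [0.611 0.007] 47.05 0.04 1570
side shutter [ 0.4784 -0.2895] 41.65 0.099 390
side lid [0.445  0.3218] 25.02 0.048 1232
side grinder [0.6091 0.0036] 44.63 0.063 2134
shift units [ 6.675 -5.723  2.026] twist -21.27 curyaw 18.73 tilt [ 0. -0. -1.]
```

>>> move_arm(rows=[{"x":0.8,"y":-0.7,"z":0.2,"twist":-3,"gripper":60},{"x":1.6,"y":-1.4,"z":0.5,"twist":-6,"gripper":60},{"x":2.4,"y":-2.1,"z":0.8,"twist":-9,"gripper":60},{"x":3.2,"y":-2.8,"z":1.1,"twist":-12,"gripper":60},{"x":4.0,"y":-3.5,"z":1.4,"twist":-15,"gripper":60},{"x":4.8,"y":-4.2,"z":1.6,"twist":-18,"gripper":60},{"x":5.6,"y":-4.9,"z":1.8,"twist":-21,"gripper":60},{"x":6.3,"y":-5.4,"z":2.03,"twist":-21.5,"gripper":60},{"x":6.64,"y":-5.69,"z":2.03,"twist":-21.5,"gripper":60},{"x":6.64,"y":-5.69,"z":2.03,"twist":-21.5,"gripper":60}], force=40)

```text
time_s: 3.65
position: [0.4574, -0.3087, 0.1299]
tool_rot: [0.938, 0.346, 0.0, -0.0]
force: [0.3, -0.3, 0.9]
gripper_width: 0.0598
grasp_force: 0.0
```

```bash
python3 -c "
from fit import *
plan(.4556,-.3107,.007,40.3)
d=cam('top');a=d['image'][170:290,340:500];save(cv2.resize(a,(800,600),interpolation=cv2.INTER_CUBIC),'t1.png')"
```

```text
shift units [-0.055  0.007  2.458] twist 0.18 curyaw 40.48 tilt [ 8.e-04  6.e-04 -1.e+00]
```

View pics/t1.png

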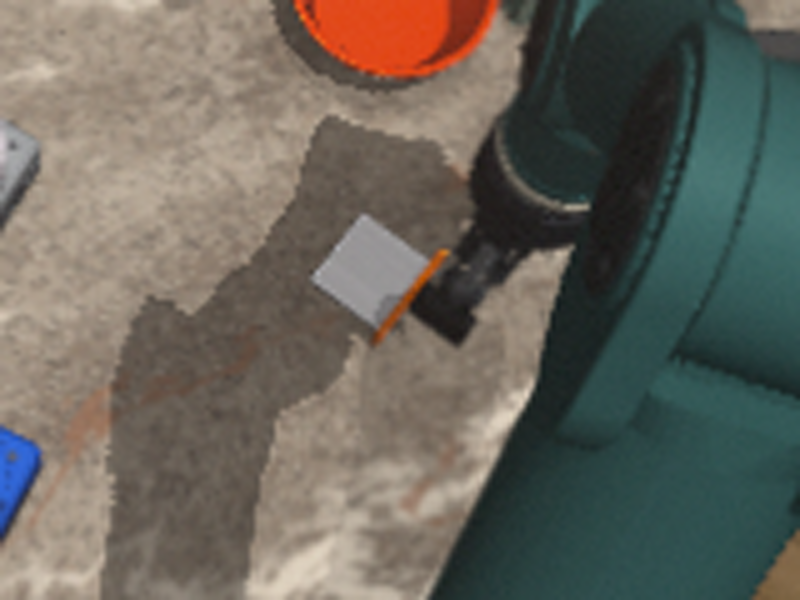

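The crop shows the gripper over the rib near (435,305) in the crop, with the flange running from (375,340) to (445,252), as estimated. I'm going down.

>>> move_arm(rows=[{"x":-0.055,"y":0.0,"z":0.7,"twist":0,"gripper":60},{"x":-0.055,"y":0.0,"z":1.4,"twist":0,"gripper":60},{"x":-0.055,"y":0.0,"z":2.0,"twist":0,"gripper":60},{"x":-0.055,"y":0.0,"z":2.4,"twist":0,"gripper":60},{"x":-0.055,"y":0.0,"z":2.44,"twist":0,"gripper":60},{"x":-0.055,"y":0.0,"z":2.44,"twist":0,"gripper":30},{"x":-0.055,"y":0.0,"z":2.44,"twist":0,"gripper":8},{"x":-0.055,"y":0.0,"z":2.44,"twist":0,"gripper":8},{"x":-0.055,"y":0.0,"z":2.44,"twist":0,"gripper":8},{"x":-0.055,"y":0.0,"z":2.44,"twist":0,"gripper":8}], force=50)

```text
time_s: 4.95
position: [0.4542, -0.3131, 0.0089]
tool_rot: [0.939, 0.344, 0.0, 0.001]
force: [-1.1, -0.8, 6.0]
gripper_width: 0.0132
grasp_force: 49.6
```

```bash
python3 -c "
from fit import *
s=env.observe();print(s['gripper_width'],s['grasp_force'],s['position'])
import math
c,sn=math.cos(math.radians(47.7)),math.sin(math.radians(47.7))
# shutter origin 75mm short of the slot, tcp at -32
for L in(.075,):
  k=.06+L+.032; plan(.6097-k*c,.0073-k*sn,.045,47.7)"
```

```text
0.013247656965085076 49.61683988571167 [ 0.45421711 -0.31305596  0.0088955 ]
shift units [ 3.2   -2.448 -0.726] twist -7.48 curyaw 40.22 tilt [ 0.0013 -0.0013 -1.    ]
```

>>> move_arm(rows=[{"x":0,"y":0,"z":-0.4,"twist":0,"gripper":8},{"x":0.2,"y":-0.15,"z":-0.72,"twist":0,"gripper":8},{"x":0.7,"y":-0.5,"z":-0.72,"twist":-2,"gripper":8},{"x":1.2,"y":-0.9,"z":-0.72,"twist":-4,"gripper":8},{"x":1.7,"y":-1.3,"z":-0.72,"twist":-6,"gripper":8},{"x":2.2,"y":-1.7,"z":-0.72,"twist":-7.5,"gripper":8},{"x":2.7,"y":-2.1,"z":-0.72,"twist":-7.5,"gripper":8},{"x":3.1,"y":-2.4,"z":-0.72,"twist":-7.5,"gripper":8},{"x":3.2,"y":-2.45,"z":-0.72,"twist":-7.5,"gripper":8},{"x":3.2,"y":-2.45,"z":-0.72,"twist":-7.5,"gripper":8}])

```text
time_s: 6.2
position: [0.4969, -0.1154, 0.044]
tool_rot: [0.914, 0.405, 0.0, 0.0]
force: [0.3, 0.2, -1.4]
gripper_width: 0.0133
grasp_force: 48.9
```

```bash
python3 - <<'E'
from fit import *
s=env.observe();print(s['position'],s['gripper_width'],s['force'])
for n in("top","side"):
    d=cam(n); print(n,[(np.round(x["centre"]),round(x["p"],2)) for x in env.mark_of("shutter",n)])
    L=env.trace("shutter",n); print([(np.round(x["centre"]),x["pixels"].sum(),round(x["p"],2)) for x in L])
    im=d["image"]; uv=pix(d,[.53,-.08,.04])[0].astype(int); print(uv)
    a=im[uv[1]-45:uv[1]+45,uv[0]-60:uv[0]+60]; save(cv2.resize(a,(800,600),interpolation=cv2.INTER_CUBIC),n+"2.png")
a,b=[cv2.imread("pics/%s2.png"%n) for n in("top","side")]
cv2.imwrite("pics/c2.png",cv2.resize(np.hstack([a,b]),(800,300)))
E
```

```text
[ 0.49688441 -0.11537802  0.04403694] 0.013278271433404982 [ 0.34223897  0.20168377 -1.36466929]
top [(array([358., 224.]), 0.84)]
[(array([351., 220.]), np.int64(321), 0.58)]
[354 222]
side []
[(array([336., 214.]), np.int64(431), 0.68), (array([306., 174.]), np.int64(812), 0.35), (array([303., 213.]), np.int64(55), 0.32)]
[335 211]
```

View pics/c2.png

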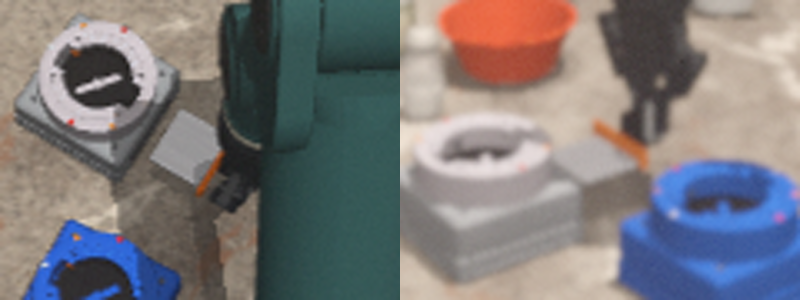

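The plate is in hand in front of the grey grinder, with nothing between its tip and the slot. Next I measure its offset from the slot axis.

```bash
cat > inhand.py <<'E'
from meas import *
th=np.radians(47.7); gc=dict(top=(.6105,.0072),side=(.6088,.0080))
for n in("top","side"):
    d=cam(n);P,C,ok=cloud(d); hsv=cv2.cvtColor(d["image"],cv2.COLOR_RGB2HSV).reshape(-1,3).astype(int)
    r=P[:,:2]-gc[n]; gx=r[:,0]*np.cos(th)+r[:,1]*np.sin(th); gy=-r[:,0]*np.sin(th)+r[:,1]*np.cos(th)
    m=ok&(gx>-.16)&(gx<-.064)&(abs(gy)<.05)&(P[:,2]>.02)
    o=m&(hsv[:,0]>5)&(hsv[:,0]<24)&(hsv[:,1]>130)
    w=m&(hsv[:,1]<60)&(hsv[:,2]>80)&(gx>-.128)&(P[:,2]<.06)
    x,y,z=gx[w],gy[w],P[w,2]
    print(n,len(x),"plate z",np.median(z),"slope dz/dx,dz/dy",np.linalg.lstsq(np.c_[x-x.mean(),y-y.mean(),x*0+1],z,rcond=None)[0])
    q=np.c_[x,y].astype(np.float32)*1000; print(" rect",cv2.minAreaRect(q)," gx",x.min(),x.max()," gy pct",np.percentile(y,[0,2,50,98,100]).round(4),"mean",y.mean())
    print(" flange",o.sum(),"gx",np.median(gx[o]),"gy",gy[o].min(),gy[o].max(),"z",P[o,2].max())
E
python3 inhand.py
```

```text
top 282 plate z 0.04054263229003462 slope dz/dx,dz/dy [-0.02002424  0.01634585  0.04025823]
 rect ((-102.6204605102539, 1.86199951171875), (50.42851638793945, 61.45913314819336), 0.16006313264369965)  gx -0.12788752651441898 -0.07737331916369108  gy pct [-0.0288 -0.0263  0.0033  0.0311  0.0326] mean 0.0029397171403842746
 flange 27 gx -0.13655745724347523 gy -0.003956222299298609 0.037807463634719346 z 0.17706714105452265
side 202 plate z 0.04000260955235397 slope dz/dx,dz/dy [-0.02812957 -0.01289529  0.03977375]
 rect ((-102.44615173339844, 0.9679794311523438), (50.30037307739258, 62.30065155029297), 1.2246768474578857)  gx -0.12708108050787875 -0.07723084150163453  gy pct [-0.0304 -0.0275  0.0069  0.0316  0.0325] mean 0.005623901497203196
 flange 61 gx -0.13460449371610864 gy -0.02936781954086732 0.040979358711449726 z 0.05436069905138285
```

>>> move_arm(rows=[{"x":0,"y":0.03,"z":0.25,"twist":0,"gripper":8},{"x":0,"y":0.03,"z":0.46,"twist":0,"gripper":8},{"x":0,"y":0.03,"z":0.46,"twist":0,"gripper":8},{"x":0.15,"y":0.03,"z":0.46,"twist":0,"gripper":8},{"x":0.27,"y":0.03,"z":0.46,"twist":0,"gripper":8},{"x":0.35,"y":0.03,"z":0.46,"twist":0,"gripper":8},{"x":0.42,"y":0.03,"z":0.46,"twist":0,"gripper":8},{"x":0.5,"y":0.03,"z":0.46,"twist":0,"gripper":8},{"x":0.55,"y":0.03,"z":0.46,"twist":0,"gripper":8},{"x":0.55,"y":0.03,"z":0.46,"twist":0,"gripper":8}])

```text
time_s: 7.85
position: [0.5166, -0.096, 0.0208]
tool_rot: [0.914, 0.405, 0.0, 0.0]
force: [-0.6, 0.0, -1.7]
gripper_width: 0.0134
grasp_force: 48.9
```

```bash
sed 's/gx<-.064/gx<-.062/;s/>.02)/>.008)/;s/gx>-.128/gx>-.1/' inhand.py > ih2.py; python3 ih2.py; python3 -c "
from fit import *
s=env.observe();print(s['position'],s['force'],s['wrist_torque'])"
```

```text
top 197 plate z 0.017676499103827584 slope dz/dx,dz/dy [ 0.02833844 -0.00879686  0.01752604]
 rect ((-80.65105438232422, 1.3267745971679688), (37.399478912353516, 60.41450881958008), 0.9396612048149109)  gx -0.09976242943711844 -0.06203926259585882  gy pct [-0.0288 -0.0275  0.0031  0.0304  0.0314] mean 0.003004322028492329
 flange 27 gx -0.10763418270724738 gy -0.004038751518563734 0.03752464935259774 z 0.047202714241618544
side 41 plate z 0.01725464228623027 slope dz/dx,dz/dy [ 0.00705752 -0.04711279  0.01697711]
 rect ((-96.18797302246094, 5.5325469970703125), (58.880714416503906, 18.585865020751953), 71.87030029296875)  gx -0.0999864223062963 -0.07819546389598549  gy pct [-0.0253 -0.0212  0.0193  0.0307  0.0307] mean 0.014860143706201777
 flange 64 gx -0.1063723214170053 gy -0.03459928228049867 0.03785960629283843 z 0.03214932807708065
[ 0.51623093 -0.09630602  0.02078931] [-1.31283306 -1.44155741 -1.59222834] [-0.05970341  0.06232888 -0.02653251]
```

>>> move_arm(rows=[{"x":0.1,"y":0.01,"z":0,"twist":0,"gripper":8},{"x":0.2,"y":0.015,"z":0,"twist":0,"gripper":8},{"x":0.32,"y":0.015,"z":0,"twist":0,"gripper":8},{"x":0.44,"y":0.015,"z":0,"twist":0,"gripper":8},{"x":0.56,"y":0.015,"z":0,"twist":0,"gripper":8},{"x":0.66,"y":0.015,"z":0,"twist":0,"gripper":8},{"x":0.76,"y":0.015,"z":0,"twist":0,"gripper":8},{"x":0.84,"y":0.015,"z":0,"twist":0,"gripper":8},{"x":0.9,"y":0.015,"z":0,"twist":0,"gripper":8},{"x":0.9,"y":0.015,"z":0,"twist":0,"gripper":8}])

```text
time_s: 9.2
position: [0.5461, -0.0644, 0.0207]
tool_rot: [0.915, 0.404, -0.001, 0.0]
force: [-1.7, -2.5, -0.3]
gripper_width: 0.0131
grasp_force: 49.1
```

```bash
python3 ih2.py | grep flange; python3 -c "
from fit import *
s=env.observe();print(s['position'],s['force'],s['wrist_torque'])"
```

```text
flange 24 gx -0.06554310047891058 gy 0.0023852112677777704 0.03807838843982613 z 0.14731603151431655
 flange 1 gx -0.06248386985042369 gy -0.015706873263651618 -0.015706873263651618 z 0.15340203482542808
[ 0.54607924 -0.06431267  0.02065374] [-2.08541339 -2.00644611 -0.6296557 ] [-0.64459571  0.50824742 -0.09184889]
```

>>> move_arm(rows=[{"x":0.01,"y":0,"z":0,"twist":0,"gripper":8},{"x":0.02,"y":0,"z":0,"twist":0,"gripper":8},{"x":0.03,"y":0,"z":0,"twist":0,"gripper":8},{"x":0.04,"y":0,"z":0,"twist":0,"gripper":8},{"x":0.05,"y":0,"z":0,"twist":0,"gripper":8},{"x":0.06,"y":0,"z":0,"twist":0,"gripper":8},{"x":0.07,"y":0,"z":0,"twist":0,"gripper":8},{"x":0.08,"y":0,"z":0,"twist":0,"gripper":8},{"x":0.08,"y":0,"z":0,"twist":0,"gripper":8},{"x":0.08,"y":0,"z":0,"twist":0,"gripper":8}])

```text
time_s: 10.55
position: [0.5461, -0.064, 0.0205]
tool_rot: [0.915, 0.402, -0.004, 0.0]
force: [-6.5, -7.6, 2.2]
gripper_width: 0.0131
grasp_force: 49.5
```

```bash
python3 -c "
from fit import *
s=env.observe();print(s['position'],s['force'],s['wrist_torque'])"
```

```text
[ 0.54608809 -0.06396858  0.0205035 ] [-6.48469545 -7.62675575  2.24250668] [-1.66533887  1.19371759 -0.27749761]
```

>>> move_arm(rows=[{"x":0.04,"y":0,"z":0.02,"twist":0,"gripper":8},{"x":0.04,"y":0,"z":0.04,"twist":0,"gripper":8},{"x":0.04,"y":0,"z":0.05,"twist":0,"gripper":8},{"x":0.04,"y":0,"z":0.05,"twist":0,"gripper":8},{"x":0.0,"y":0,"z":0.05,"twist":0,"gripper":20},{"x":0.0,"y":0,"z":0.05,"twist":0,"gripper":40},{"x":0.0,"y":0,"z":0.0,"twist":0,"gripper":50},{"x":-0.0,"y":0,"z":-0.6,"twist":0,"gripper":50},{"x":-0.0,"y":0,"z":-1.4,"twist":0,"gripper":50},{"x":-0.3,"y":0,"z":-2.2,"twist":0,"gripper":50}])

```text
time_s: 11.8
position: [0.5414, -0.0696, 0.1322]
tool_rot: [0.914, 0.406, 0.001, -0.0]
force: [-0.0, -0.1, 0.9]
gripper_width: 0.0499
grasp_force: 0.0
```

```bash
python3 - <<'E'
from fit import *
s=env.observe();print(s['position'],s['gripper_width'],s['force'],s["time_s"])
I=[]
for n in("top","side"):
    d=cam(n); uv=pix(d,[.56,-.04,.02])[0].astype(int)
    I.append(cv2.resize(d["image"][uv[1]-30:uv[1]+30,uv[0]-40:uv[0]+40],(400,300),interpolation=cv2.INTER_CUBIC))
save(np.hstack(I),"c3.png")
plan(.4458,.3228,.16,30.5)
plan(.5097,.1,.21,30.5)
E
python3 ih2.py|grep fl
```

```text
[ 0.54144779 -0.06960369  0.13220191] 0.04987916061743317 [-0.03670185 -0.14690334  0.92093732] 11.8
shift units [ 4.551 -6.744 -0.526] twist 17.18 curyaw 47.68 tilt [ 7.8e-03 -9.0e-04 -1.0e+00]
shift units [ 2.121 -2.793 -1.512] twist 17.18 curyaw 47.68 tilt [ 7.8e-03 -9.0e-04 -1.0e+00]
 flange 21 gx -0.06492290888379884 gy -0.02512242382581503 0.03768948494219979 z 0.18966055931975143
  return _methods._mean(a, axis=axis, dtype=dtype,
  ret = ret.dtype.type(ret / rcount)
Traceback (most recent call last):
  File "ih2.py", line 12, in <module>
    print(" flange",o.sum(),"gx",np.median(gx[o]),"gy",gy[o].min(),gy[o].max(),"z",P[o,2].max())
                                                       ~~~~~~~~~^^
ValueError: zero-size array to reduction operation minimum which has no identity
```

View pics/c3.png

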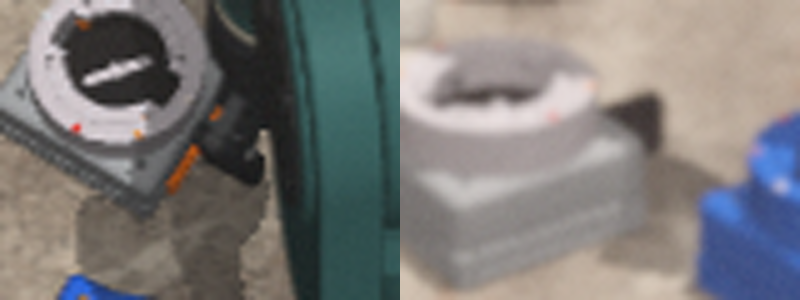

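>>> move_arm(rows=[{"x":0.0,"y":-0.0,"z":-0.53,"twist":0,"gripper":50},{"x":0.5,"y":-0.75,"z":-0.53,"twist":3,"gripper":50},{"x":1.1,"y":-1.6,"z":-0.53,"twist":6,"gripper":50},{"x":1.7,"y":-2.5,"z":-0.53,"twist":9,"gripper":50},{"x":2.3,"y":-3.4,"z":-0.53,"twist":12,"gripper":50},{"x":2.9,"y":-4.3,"z":-0.53,"twist":15,"gripper":50},{"x":3.5,"y":-5.2,"z":-0.53,"twist":17.2,"gripper":50},{"x":4.1,"y":-6.1,"z":-0.53,"twist":17.2,"gripper":50},{"x":4.5,"y":-6.7,"z":-0.53,"twist":17.2,"gripper":50},{"x":4.55,"y":-6.74,"z":-0.53,"twist":17.2,"gripper":50}], force=70)

```text
time_s: 13.25
position: [0.4412, 0.3279, 0.1559]
tool_rot: [0.964, 0.267, -0.001, -0.001]
force: [1.0, -0.4, 0.6]
gripper_width: 0.0499
grasp_force: 0.0
```

```bash
python3 - <<'E'
from fit import *
plan(.4458,.3228,.031,30.5); print(env.observe()["qpos"].round(2) if hasattr(env.observe()["qpos"],"round") else env.observe()["qpos"])
d=cam("top"); cs=[]
uv=pix(d,[.56,-.04,.02])[0].astype(int)
save(cv2.resize(d["image"][uv[1]-30:uv[1]+30,uv[0]-40:uv[0]+40],(800,600),interpolation=cv2.INTER_CUBIC),"t4.png")
for n in("top","side"):
    d=cam(n); m=pick("shutter",n,pix(d,[.56,-.05,.02])[0]); print(n, None if m is None else m.sum())
E
python3 ih2.py 2>&1|grep -E "rim|flange"; python3 meas.py|grep -E "top|side|lid|bar"
```

```text
shift units [0.029 0.139 2.497] twist 0.47 curyaw 30.97 tilt [-1.9e-03  8.0e-04 -1.0e+00]
[-0.79  0.48  0.1   2.07 -0.09  0.6  -1.67]
top 132.0
side None
 flange 40 gx -0.06467167518968583 gy -0.03744985718349286 0.03623062641380066 z 0.04581375310555455
top table z near grinder/shutter/lid [np.float64(-0.0003), np.float64(-0.0007), np.float64(-0.0007)]
ribtop 0 0Traceback (most recent call last):
  File "meas.py", line 34, in <module>
    h=cv2.convexHull((q[:,:2]).astype(np.float32)).reshape(-1,2)
      ^^^^^^^^^^^^^^^^^^^^^^^^^^^^^^^^^^^^^^^^^^^^^^^^^^^^
AttributeError: 'NoneType' object has no attribute 'reshape'
```

View pics/t4.png

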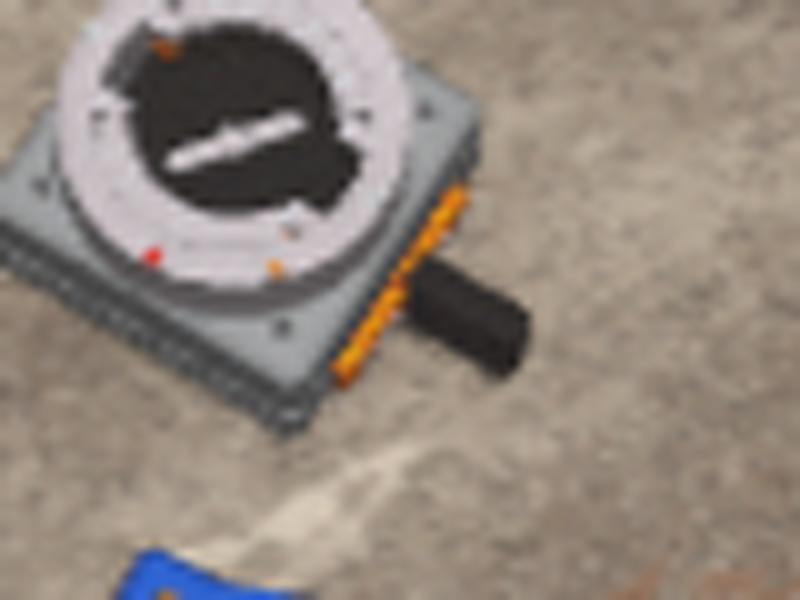

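The flange is flush along the housing wall, from (340,375) to (465,195) in the crop, and the rib stands free. On to the lid.

```bash
python3 - <<'E'
from fit import *
plan(.4458,.3228,.031,30.5); s=env.observe();print(s["position"],s["dq"],s["time_s"])
E
```

```text
shift units [0.041 0.005 2.525] twist -0.11 curyaw 30.39 tilt [-1.e-04 -6.e-04 -1.e+00]
[0.44393972 0.32207276 0.15722734] [-0.00241883 -0.00257221 -0.00531468 -0.00434293 -0.00138238  0.00072647
 -0.00115292] 13.65
```

>>> move_arm(rows=[{"x":0.03,"y":0.0,"z":0.7,"twist":0,"gripper":50},{"x":0.03,"y":0.0,"z":1.4,"twist":0,"gripper":50},{"x":0.03,"y":0.0,"z":2.1,"twist":0,"gripper":50},{"x":0.03,"y":0.0,"z":2.45,"twist":0,"gripper":50},{"x":0.03,"y":0.0,"z":2.5,"twist":0,"gripper":40},{"x":0.03,"y":0.0,"z":2.5,"twist":0,"gripper":25},{"x":0.03,"y":0.0,"z":2.5,"twist":0,"gripper":10},{"x":0.03,"y":0.0,"z":2.5,"twist":0,"gripper":10},{"x":0.03,"y":0.0,"z":2.5,"twist":0,"gripper":10},{"x":0.03,"y":0.0,"z":2.5,"twist":0,"gripper":10}], force=70)

```text
time_s: 14.9
position: [0.4457, 0.3248, 0.0336]
tool_rot: [0.965, 0.263, 0.001, -0.0]
force: [-0.2, -0.2, 6.8]
gripper_width: 0.0145
grasp_force: 70.2
```

```bash
python3 - <<'E'
from fit import *
s=env.observe();print(s["position"],s["gripper_width"],s["grasp_force"],s["force"])
import numpy as np
plan(*s["position"][:2],.17,30.5)
plan(.6097,.0073,.17,47.7)
E
```

```text
[0.44568604 0.32484162 0.03360173] 0.01449178475449962 70.17995238304138 [-0.22653147 -0.17586712  6.84245359]
shift units [ 7.000e-03 -1.000e-03 -2.728e+00] twist 0.02 curyaw 30.52 tilt [ 0.002   0.0015 -1.    ]
shift units [-0.392  7.136 -2.731] twist -17.18 curyaw 30.52 tilt [ 0.002   0.0015 -1.    ]
```

>>> move_arm(rows=[{"x":0,"y":0,"z":-0.7,"twist":0,"gripper":10},{"x":0,"y":0,"z":-1.6,"twist":0,"gripper":10},{"x":-0.05,"y":0.6,"z":-2.4,"twist":-2,"gripper":10},{"x":-0.1,"y":1.4,"z":-2.73,"twist":-5,"gripper":10},{"x":-0.15,"y":2.4,"z":-2.73,"twist":-8,"gripper":10},{"x":-0.2,"y":3.4,"z":-2.73,"twist":-11,"gripper":10},{"x":-0.25,"y":4.4,"z":-2.73,"twist":-14,"gripper":10},{"x":-0.3,"y":5.4,"z":-2.73,"twist":-17.2,"gripper":10},{"x":-0.35,"y":6.4,"z":-2.73,"twist":-17.2,"gripper":10},{"x":-0.39,"y":7.0,"z":-2.73,"twist":-17.2,"gripper":10}])

```text
time_s: 16.15
position: [0.6064, 0.0093, 0.1689]
tool_rot: [0.915, 0.403, -0.0, 0.001]
force: [-0.6, -0.3, -1.8]
gripper_width: 0.0146
grasp_force: 69.2
```

>>> move_arm(rows=[{"x":0,"y":0.136,"z":0,"twist":0,"gripper":10},{"x":0,"y":0.136,"z":0,"twist":0,"gripper":10},{"x":0,"y":0.136,"z":0,"twist":0,"gripper":10},{"x":0,"y":0.136,"z":0,"twist":0,"gripper":10},{"x":0,"y":0.136,"z":0,"twist":0,"gripper":10},{"x":0,"y":0.136,"z":0,"twist":0,"gripper":10},{"x":0,"y":0.136,"z":0,"twist":0,"gripper":10},{"x":0,"y":0.136,"z":0,"twist":0,"gripper":10},{"x":0,"y":0.136,"z":0,"twist":0,"gripper":10},{"x":0,"y":0.136,"z":0,"twist":0,"gripper":10}])

```text
time_s: 17.4
position: [0.6108, 0.0082, 0.1688]
tool_rot: [0.915, 0.405, -0.0, 0.0]
force: [-0.2, -0.4, -1.2]
gripper_width: 0.0143
grasp_force: 69.3
```

```bash
python3 - <<'E'
from fit import *
from meas import cloud,near
s=env.observe();print(s["position"],s["gripper_width"],s["force"],s["qpos"])
plan(.6097,.0073,.17,47.7)
I=[]
for n in("top","side"):
    d=cam(n);P,C,ok=cloud(d); uv=pix(d,[.61,.007,.16])[0].astype(int)
    I.append(cv2.resize(d["image"][uv[1]-40:uv[1]+50,uv[0]-60:uv[0]+60],(400,300),interpolation=cv2.INTER_CUBIC))
    v=d["image"].max(2).ravel()
    q=P[ok&near(P,(.61,.007),.075)&(abs(P[:,2]-.162)<.007)&(v<75)]
    rim=P[ok&near(P,(.61,.007),.058)&(abs(P[:,2]-.084)<.005)]
    h=cv2.convexHull(q[:,:2].astype(np.float32)).reshape(-1,2)
    from scipy.optimize import least_squares
    f=least_squares(lambda p:np.hypot(h[:,0]-p[0],h[:,1]-p[1])-.048,q[:,:2].mean(0),loss="soft_l1",f_scale=.001)
    print(n,len(q),"z",np.median(q[:,2]),f.x,np.abs(f.fun).mean(),"rimpts",len(rim))
    L=env.trace("lid",n); print([(np.round(x["centre"]),x["pixels"].sum(),round(x["p"],2)) for x in L])
    for x in L[:1]:
        r,c=fit(d,"lid",x["pixels"].astype(np.float32),[.61,.007,.83],.136); print(r,c)
save(np.hstack(I),"c5.png")
E
```

```text
[0.61080191 0.00822751 0.16877721] 0.014282184751396542 [-0.17801115 -0.39187178 -1.18656501] [-0.09812167  0.52401707  0.01467376  1.92403881 -0.01144939  0.69363978
 -0.81448553]
shift units [-0.029 -0.004 -0.024] twist 0.02 curyaw 47.72 tilt [-0. -0. -1.]
top 89 z 0.16086713276714487 [0.61084072 0.00671328] 0.002889578272396995 rimpts 138
[(array([312., 201.]), np.int64(89), 0.61)]
[0.61277528 0.01217272 0.74824347] 8.02106761932373
side 232 z 0.1606751817300221 [0.60836127 0.01022725] 0.004164612743157536 rimpts 461
[(array([298., 185.]), np.int64(619), 0.67)]
[0.60812693 0.01047941 0.86063158] 0.24182148277759552
```

View pics/c5.png

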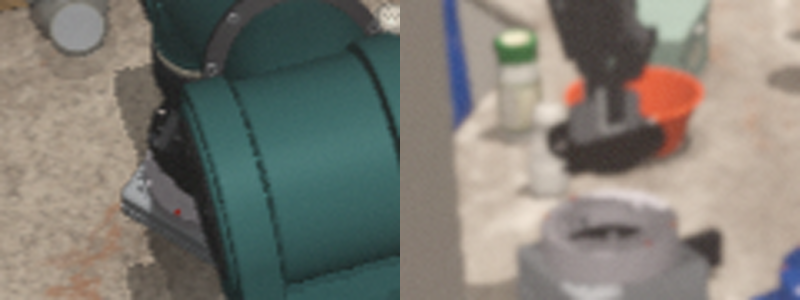

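>>> move_arm(rows=[{"x":0,"y":0,"z":0.5,"twist":0,"gripper":10},{"x":0,"y":0,"z":0.9,"twist":0,"gripper":10},{"x":0,"y":0,"z":0.95,"twist":0,"gripper":10},{"x":0,"y":0,"z":1.0,"twist":0,"gripper":10},{"x":0,"y":0,"z":1.05,"twist":0,"gripper":10},{"x":0,"y":0,"z":1.09,"twist":0,"gripper":10},{"x":0,"y":0,"z":1.13,"twist":0,"gripper":10},{"x":0,"y":0,"z":1.16,"twist":0,"gripper":10},{"x":0,"y":0,"z":1.2,"twist":0,"gripper":10},{"x":0,"y":0,"z":1.2,"twist":0,"gripper":10}])

```text
time_s: 18.85
position: [0.6106, 0.0083, 0.1086]
tool_rot: [0.915, 0.405, -0.0, -0.0]
force: [-1.2, -0.3, -1.5]
gripper_width: 0.0147
grasp_force: 69.3
```

```bash
python3 - <<'E'
from fit import *
s=env.observe();print(s["position"],s["gripper_width"],s["force"],s["wrist_torque"])
E
```

```text
[0.61062064 0.00825229 0.1085789 ] 0.014688419086085137 [-1.21825013 -0.28180738 -1.50309897] [ 0.03159671  0.00637045 -0.01337743]
```

>>> move_arm(rows=[{"x":0,"y":0,"z":0.03,"twist":0,"gripper":10},{"x":0,"y":0,"z":0.06,"twist":0,"gripper":10},{"x":0,"y":0,"z":0.09,"twist":0,"gripper":10},{"x":0,"y":0,"z":0.12,"twist":0,"gripper":10},{"x":0,"y":0,"z":0.15,"twist":0,"gripper":10},{"x":0,"y":0,"z":0.18,"twist":0,"gripper":10},{"x":0,"y":0,"z":0.2,"twist":0,"gripper":10},{"x":0,"y":0,"z":0.21,"twist":0,"gripper":10},{"x":0,"y":0,"z":0.22,"twist":0,"gripper":10},{"x":0,"y":0,"z":0.22,"twist":0,"gripper":10}])

```text
time_s: 20.1
position: [0.6108, 0.0083, 0.0996]
tool_rot: [0.915, 0.404, 0.0, -0.0]
force: [-3.5, -0.1, 11.0]
gripper_width: 0.0146
grasp_force: 71.1
```

```bash
python3 - <<'E'
from fit import *
s=env.observe();print(s["position"],s["gripper_width"],s["force"],s["wrist_torque"])
E
```

```text
[0.61077456 0.00825653 0.09961309] 0.014649137252477564 [-3.5296553  -0.07604628 10.98369216] [0.06399904 0.7277603  0.02354176]
```

>>> move_arm(rows=[{"x":0,"y":0,"z":-0.02,"twist":3,"gripper":10},{"x":0,"y":0,"z":-0.02,"twist":7,"gripper":10},{"x":0,"y":0,"z":-0.02,"twist":12,"gripper":10},{"x":0,"y":0,"z":-0.02,"twist":17,"gripper":10},{"x":0,"y":0,"z":-0.02,"twist":22,"gripper":10},{"x":0,"y":0,"z":-0.02,"twist":27,"gripper":10},{"x":0,"y":0,"z":-0.02,"twist":32,"gripper":10},{"x":0,"y":0,"z":-0.02,"twist":36,"gripper":10},{"x":0,"y":0,"z":-0.02,"twist":39,"gripper":10},{"x":0,"y":0,"z":-0.02,"twist":40,"gripper":10}], force=90)

```text
time_s: 21.35
position: [0.612, 0.0066, 0.0997]
tool_rot: [0.998, 0.067, 0.001, 0.001]
force: [-0.5, -3.3, 5.5]
gripper_width: 0.0144
grasp_force: 88.3
```

```bash
python3 - <<'E'
from fit import *
plan(.6108,.0083,.0996,4.7)
s=env.observe();print(s["position"],s["gripper_width"],s["force"],s["wrist_torque"])
d=cam("side"); uv=pix(d,[.61,.007,.09])[0].astype(int)
save(cv2.resize(d["image"][uv[1]-30:uv[1]+30,uv[0]-40:uv[0]+40],(800,600),interpolation=cv2.INTER_CUBIC),"s6.png")
th=np.radians(47.7); c=np.array([.6088,.008])
for nm,a in(("white",0),("orange",-.75),("red",-1.5)):
  for k in(0,np.pi):
    p=pix(d,[*(c+.05*np.array([np.cos(th+a+k),np.sin(th+a+k)])),.084])[0]; print(nm,np.round((p-uv+[40,30])*10))
E
```

```text
shift units [-0.019 -0.036  0.002] twist 2.94 curyaw 7.64 tilt [ 0.0026 -0.002  -1.    ]
[0.61198092 0.0066457  0.09971389] 0.014433583686838697 [-0.54388821 -3.27677477  5.53425627] [-0.5116826  0.1351102  0.1630326]
white [252. 383.]
white [569. 283.]
orange [232. 321.]
orange [598. 342.]
red [307. 268.]
red [526. 399.]
```

View pics/s6.png

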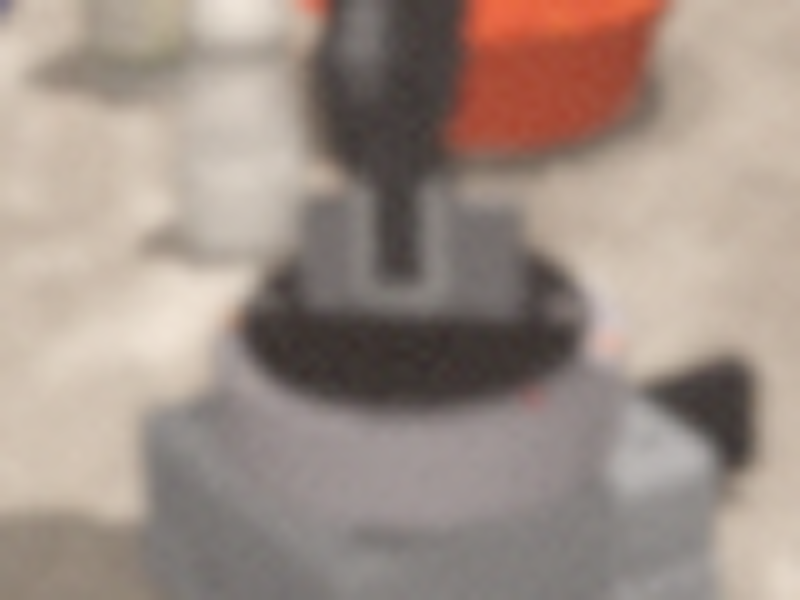

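The lid sits flat in the collar. Its pointers at (270,298) and (562,308) in the crop fall a little short of the orange dots at (232,322) and (605,345), so I add the last 3 degrees.

>>> move_arm(rows=[{"x":0,"y":0,"z":0,"twist":1,"gripper":10},{"x":0,"y":0,"z":0,"twist":2,"gripper":10},{"x":0,"y":0,"z":0,"twist":3,"gripper":10},{"x":0,"y":0,"z":0,"twist":3,"gripper":10},{"x":0,"y":0,"z":0,"twist":3,"gripper":10},{"x":0,"y":0,"z":0,"twist":3,"gripper":10},{"x":0,"y":0,"z":0,"twist":3,"gripper":10},{"x":0,"y":0,"z":0,"twist":3,"gripper":10},{"x":0,"y":0,"z":0,"twist":3,"gripper":10},{"x":0,"y":0,"z":0,"twist":3,"gripper":10}])

```text
time_s: 22.65
position: [0.612, 0.0066, 0.0997]
tool_rot: [0.999, 0.041, 0.001, 0.001]
force: [-0.5, -3.3, 5.2]
gripper_width: 0.0142
grasp_force: 88.3
```

```bash
python3 - <<'E'
from fit import *
from meas import cloud,near
plan(.6108,.0083,.0996,4.7)
s=env.observe();print(s["position"],s["gripper_width"],s["force"],s["wrist_torque"],s["dq"].round(4) if hasattr(s["dq"],"round") else s["dq"])
d=cam("side"); uv=pix(d,[.61,.007,.09])[0].astype(int)
save(cv2.resize(d["image"][uv[1]-30:uv[1]+30,uv[0]-40:uv[0]+40],(800,600),interpolation=cv2.INTER_CUBIC),"s7.png")
c=np.array([.6088,.008])
for a in(-5,0,5,10,15):
  print(a,[np.round((pix(d,[*(c+k*.042*np.array([np.cos(np.radians(a)),np.sin(np.radians(a))])),.092])[0]-uv+[40,30])*10) for k in(1,-1)])
P,C,ok=cloud(d)
r=P[:,:2]-c; b=ok&(abs(P[:,2]-.107)<.014)&(abs(r[:,0])<.032)&(abs(r[:,1])<.02)&(C.max(1)<150)
q=P[b]; q=q[(q[:,1]-.008)>.002]; f=least=np.polyfit(q[:,0],q[:,1],1); print("bar side-face yaw",np.degrees(np.arctan(f[0])),len(q))
E
```

```text
shift units [-0.022 -0.037  0.002] twist -0.05 curyaw 4.65 tilt [ 0.0027 -0.0018 -1.    ]
[0.61203397 0.00656664 0.09970624] 0.014178509267461793 [-0.48623863 -3.30715869  5.20940286] [-0.54719503  0.08975786  0.09886592] [-0.002  -0.0003  0.001   0.0008  0.0011 -0.0012  0.0002]
-5 [array([267., 285.]), array([561., 326.])]
0 [array([263., 291.]), array([565., 320.])]
5 [array([259., 297.]), array([568., 314.])]
10 [array([257., 303.]), array([569., 307.])]
15 [array([256., 309.]), array([570., 301.])]
bar side-face yaw 3.514569787185235 172
```

View pics/s7.png

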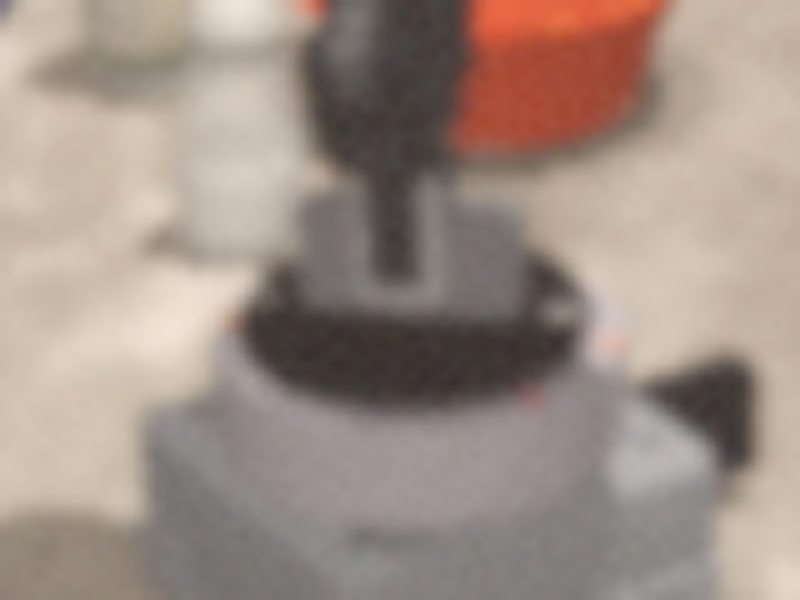

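The pointers, at about (272,292) and (565,313) in the crop, are now in line with the orange dots. The lid yaw is about 4.5° against a target of 4.7°, and the shutter rib, shaker and bowl have not moved. I'm handing in with the grip held.

```bash
python3 -c "
from h import *
print(env.close_job())"
```

```text
the job is handed in; nothing more can be done
None
```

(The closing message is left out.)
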